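# Wedge a row of breakers tight in the assembly jig

### The job

Three breakers stand loosely in the assembly jig, with gaps between them. First slide them together until the row is closed up against the spring pad at its far end; then lay the wooden wedge on the jig plate with its thin end in the gap between the row and the slanted end stop, and push it fully home until its thin end meets the back fence, so that it holds the row locked tight. Let go, and leave the straight block, flask, tape and screwdriver where they are.

Things in the scene. Friction and masses are not known exactly. Their poses are not given: they have to be found in the camera images.
- jig: fixed assembly jig: aluminium plate 286 x 175 x 8 mm (x -80 to 206, y -25 to 150) with steel rails. Origin on the bench under the plate; x along the row, from gap to pad; y from the back fence to the open side; z up. Back fence: inner face y = 0, full length, top z = 30. Front lip along the breakers: y 90 to 100, x 20 to 150, top z = 20. The wedge is driven in along -y
- stop_near (a point): top edge of the slanted end stop's face where it meets the back fence (jig x -26, y 0, z 30 mm). The stop is a steel bar 24 mm thick, lying on the side away from the breakers
- stop_far (a point): top edge of the slanted end stop's face at its open end (jig x -46, y 110, z 30 mm); the face runs straight from here to stop_near. The wedge's gap lies between this face and breaker3, open towards jig +y
- pad (a joint): spring pad at the far end of the row, a steel plate facing it: 0 when free (face at jig x = 156 mm); grows up to 0.012 m as it is pushed away from the gap; spring 500 N/m, so about 0.006 m and 3 N with the wedge fully home.
- breaker1: white breaker, loose block 54 mm along the row (x) x 85 (y) x 60 high, top 12 mm 46 wide in y, empty housing, 0.09-0.18 kg; origin: centre of its underside, on the plate; axes as the jig. Next to the spring pad; row closed up, pad free: at jig x = 129 mm
- breaker2: white breaker, loose block 54 mm along the row (x) x 85 (y) x 60 high, top 12 mm 46 wide in y, empty housing, 0.09-0.18 kg; origin: centre of its underside, on the plate; axes as the jig. The middle one; row closed up, pad free: at jig x = 75 mm
- breaker3: white breaker, loose block 54 mm along the row (x) x 85 (y) x 60 high, top 12 mm 46 wide in y, empty housing, 0.09-0.18 kg; origin: centre of its underside, on the plate; axes as the jig. At the gap; row closed up, pad free: at jig x = 21 mm; wedge home: about 27. Starts at 3 to 9: too near the stop for the wedge; push its face just above the 30 mm high stop (higher may tip it)
- wedge: plain light wooden wedge lying flat, 110 mm long (y), 32 high, about 0.14 kg. Origin: on the underside, half way along. Thin end y = -55, x -8 to 18; thick end y = 55, x -26 to 18 (see wedge_thick). Face x = 18 is straight and goes against breaker3; the other tapers 10.3 degrees and goes against the stop. Home: origin at jig x -18, y 55 mm, axes parallel to the jig's
- wedge_thin (a point): middle of the wedge's thin end face (26 mm wide, 32 high), 16 mm above its underside; meets the back fence when fully home
- wedge_thick (a point): middle of the flat end face of the push foot at the thick end: foot 44 mm wide, 18 high, standing 6 mm out below the rest of the end; point 9 mm above the underside, level with the stop's open end when home. With the row closed the wedge slides freely to about 33 mm short of home, then presses the row against the spring (5 to 15 N) and stays when released
- filler: bystander: straight block of the same light wood, 36 x 110 (y) x 32 mm high, not tapered, not used; origin: centre of its underside
- flask: bystander: red drinking flask, 68 mm diameter, 200 mm high, upright; origin: centre of its underside
- tape: bystander: roll of brown tape lying flat, 100 mm diameter, 45 mm high; origin: centre of its underside
- driver: bystander: screwdriver 200 mm long with black handle, lying on the bench; its origin half way along, on the bench
Mind the look-alikes: they are no part of the job. What is shaped like the breaker1 but black is not meant.

How it is judged:
By the outcome, as a careful person would: the job done as asked, in the order asked, and still so for the second after the job is handed in, with the robot touching nothing.
It also fails if it takes over 69 s, if anything falls off the work surface, if the arm or the gripper's body presses on something with over 40 N, if the wrist force passes 120 N, or if a joint passes its speed limit or range.

### The arm

A 6-joint arm with a two-finger parallel gripper is mounted at the origin on the work surface. World frame = base frame: x ahead of the robot, y to its left, z up, the work surface at z = 0. Lengths are in m, angles in rad, forces in N, time in s.
With the tool pointing down it reaches from about 0.375 to 0.975 m from the base axis. Payload 3.8 kg.
Tool frame: the origin (TCP) lies on the mounting face of the last link; the fingertips stand 173 mm ahead of it and the grasp point (between the pads) lies 155 mm ahead of it (bot.hold_point_z is the distance from the TCP to the grasp point, in m); z points along the fingers, y is the line along which they close (so a half turn about z gives the same grasp; the last joint's range is limited). The gripper opens to 85 mm and grips with 20 to 120 N. Pads are 22 mm wide; open, the fingers measure 114 mm over their backs; the gripper's body (76 mm by 85 mm) begins 54 mm behind the grasp point. The pads swing forward as they close: fully open they stand 13 mm farther back than shut.
Start: joints at [1.18, 0.264, 1.604, -0, 1.274, -0.037], TCP at [0.234, 0.633, 0.405] pointing down, gripper open.
Joint ranges: [-2.63, 2.63], [-0.94, 2.18], [0.31, 2.57], [-1.31, 4.45], [0, 2.66], [-2.55, 2.55]. Speed limits (rad/s): [2.57, 2.57, 3.14, 3.14, 3.14, 3.14].

### API

Orientations are given as a rotation vector (axis times angle).
In Python, from workcell import bot, optics gives the robot as it stands.
- The arm moves only by the shell command python3 -m jog 'ROWS' [OPENING] [FORCE]. ROWS is JSON, a list of rows, each an object of numbers: "dx", "dy", "dz": the shift along the tool's x, y, z in mm; "ax", "ay", "az": the turn, a rotation vector about the tool's x, y, z in degrees. A call has 1 to 20 rows; each row shifts and turns the commanded pose from where the row before left it, along the tool's axes as they then stand; what a row does not reach is not made up. A row lasts 1/12 s, in which the tool goes at most 41.7 mm and 7.16 degrees, less where a joint would pass 70% of its speed; a pose out of reach is approached as far as the arm can. A call with a gripper value outside its range is refused whole. OPENING is the opening, from 0 (shut) to 1 (fully open), set as the call begins (- or left out, the last holds). The fingers move at their own pace and stop on an object; FORCE is the grip in N (left out, the last holds). Time passes only in rows, so rows that do not move let the fingers close. It gives the time, the measured TCP pose, the force, the opening and the grip force at its end, in the units of the state.
- bot.read_state(): the state, without advancing time (a new reading comes with each control period).
- optics.read_camera(name): name is "side" or "top"; returns a dict with "img" (420x560x3 uint8, red, green, blue), "vertical_fov" (degrees; the focal length in pixels is half the picture's height over the tangent of half this angle, whatever the lens; pixels are square), "cx", "cy" (the principal point, pixels), "k1" (the pictures are not rectified: a ray, as slopes to the right and down, at radius r is drawn at 1 + k1 r^2 times it, then the intrinsics apply), "R" (3x3) and "t" (3): a world point X has camera coordinates R X + t. Camera axes: x right, y down, z forward; pixel columns grow to the right and rows downward; lengths in m; the calibration is good to about 2 mm. A picture is of the moment at which its call begins. There is no depth.
- bot.finish_job(): hands the job in; it is judged then, once.
The state is a dict: "time": time; "q": joint angles; "joint_vel": joint speeds; "joint_torque": joint torques, N m; "tool_pos": TCP position; "tcp_rot": TCP orientation; "wrist_force": force on the tool from outside, world axes, zero at the start; "torque": the same for the moment, N m; "width": opening from 0.0 (shut) to 1.0 (fully open); "grip_force": force on a finger pad.
Only numpy, scipy, OpenCV 4.12 (cv2) and the standard library are available. Lean on these libraries where they do the work, as an engineer would, in place of code of your own. Each camera call takes 0.05 s, during which the arm holds its last target. There are 200 camera calls.

## Working session

There is one attempt and no reset: what is moved stays moved. The work goes in short steps, Python scripts to look and compute and a shell command to move; the robot and the scene stay as the last step left them, time stands still between calls to the robot, and variables do not carry over. Pictures are saved under pics/ and viewed, at most 10 in all, crops included, and the job is handed in when it is done.

```bash
ls; mkdir -p pics
python3 - <<'E'
from workcell import bot, optics
import cv2
for n in("side","top"):
    c=optics.read_camera(n); cv2.imwrite(f"pics/{n}0.png",cv2.resize(c["img"][:,:,::-1],(784,588),interpolation=cv2.INTER_CUBIC))
    print(n,{k:c[k] for k in c if k!="img"})
print(bot.read_state())
E
```

```text
pics
side {'vertical_fov': 56.56832529156063, 'cx': 273.601220237534, 'cy': 211.50144902169558, 'k1': -0.05944105459933089, 'R': array([[ 0.96524229, -0.26079378,  0.01714434],
       [-0.18801813, -0.73845702, -0.64755727],
       [ 0.18153927,  0.62182622, -0.7618239 ]]), 't': array([-0.60805889,  0.14948685,  0.85702328])}
top {'vertical_fov': 44.74697619842769, 'cx': 281.0908929645759, 'cy': 209.42447951736762, 'k1': -0.14949344539082604, 'R': array([[-0.00795696, -0.99996745,  0.00133561],
       [-0.98968259,  0.00768403, -0.14307104],
       [ 0.14305612, -0.00246024, -0.98971152]]), 't': array([-0.00942551,  0.63586587,  1.34941345])}
{'time': 0.1, 'q': array([ 1.18009020e+00,  2.64671043e-01,  1.60519091e+00, -1.07421731e-05,
        1.27365816e+00, -3.68776601e-02]), 'joint_vel': array([ 0.00059745, -0.00142628, -0.0042073 ,  0.00036177,  0.00053836,
        0.00094368]), 'joint_torque': array([-6.22819935e-04, -5.16699493e+01, -3.68591774e+01, -9.56178496e-05,
        6.25175293e-03,  1.15434293e-05]), 'tool_pos': array([0.23376203, 0.63292491, 0.40351586]), 'tcp_rot': array([-5.52822395e-01, -3.09216377e+00,  2.96176155e-03]), 'wrist_force': array([-0.78517039, -0.56273188,  0.94441951]), 'torque': array([ 0.02001635, -0.03603348,  0.0211291 ]), 'grip_force': 0.0, 'width': 1.000584290345482}
```

View pics/side0.png

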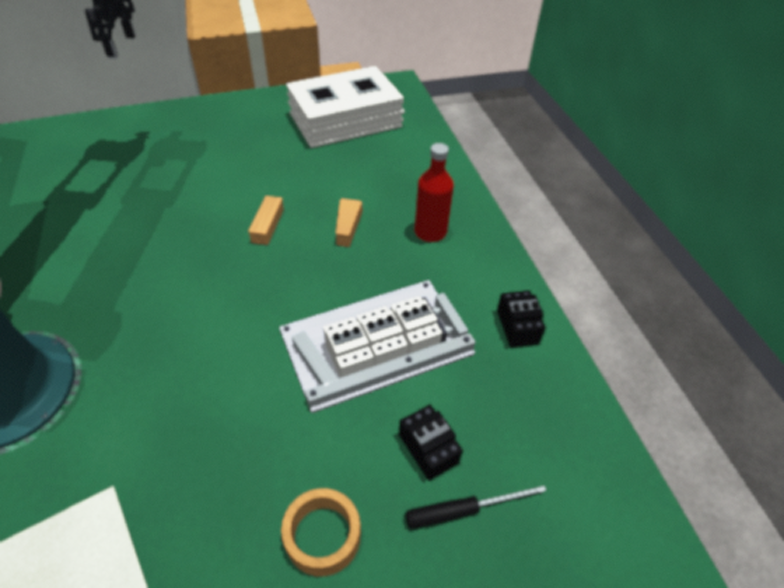

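View pics/top0.png

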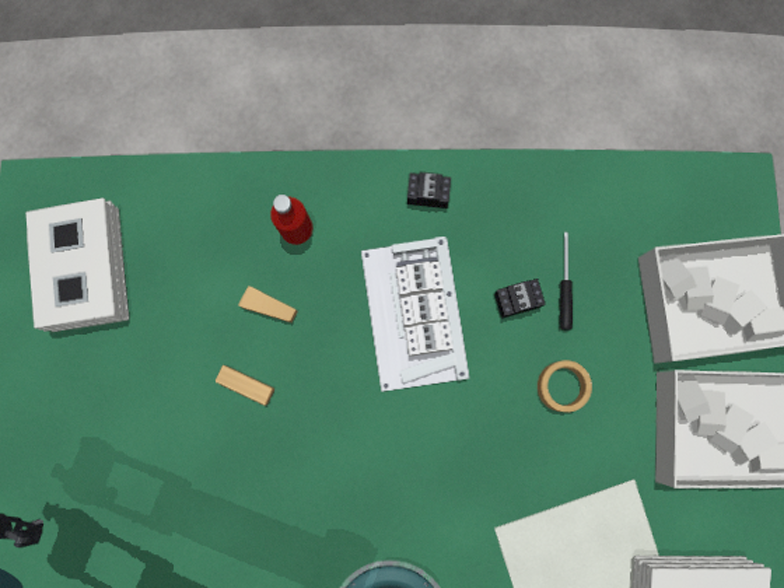

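Side and top show: the tapered wood at top (267,304)/side (348,222), the straight block at top (244,385)/side (266,220), the jig at top (415,315)/side (375,345) with three white breakers, two black look-alike breakers at top (429,190) and (520,298), and the flask, tape and driver. Next are enlarged crops.

```bash
cat > h.py <<'E'
from workcell import bot, optics
import numpy as np, cv2
from scipy.optimize import least_squares
def crop(n,x0,y0,w,h,s,f,c=None):
    c=c or optics.read_camera(n)
    cv2.imwrite("pics/"+f,cv2.resize(c["img"][y0:y0+h,x0:x0+w,::-1],None,fx=s,fy=s,interpolation=cv2.INTER_CUBIC)); return c
def proj(c,X):
    f=210/np.tan(np.radians(c["vertical_fov"]/2)); p=np.atleast_2d(X)@c["R"].T+c["t"]; s=p[:,:2]/p[:,2:]
    return s*(1+c["k1"]*(s**2).sum(1,keepdims=True))*f+[c["cx"],c["cy"]]
def onz(c,uv,z):   # pixel -> world point at height z
    return np.array([least_squares(lambda q:proj(c,[q[0],q[1],z])[0]-p,[.6,0]).x for p in np.atleast_2d(uv)])
def tri(cs,uvs):
    r=least_squares(lambda X:np.concatenate([proj(c,X)[0]-u for c,u in zip(cs,uvs)]),[.6,0,0]); return r.x,np.abs(r.fun).max()
def pose2(cs,uvs,pts): # planar pose (x,y,yaw) of body with points pts seen at pixel lists uvs[k]={i:uv}
    def P(v): 
        C,S=np.cos(v[2]),np.sin(v[2]); return np.c_[v[0]+C*pts[:,0]-S*pts[:,1],v[1]+S*pts[:,0]+C*pts[:,1],pts[:,2]+v[3]]
    return P,least_squares(lambda v:np.concatenate([(proj(c,P(v))[list(u)]-np.array(list(u.values()))).ravel() for c,u in zip(cs,uvs)]),[.6,0,0,0])
E
python3 - <<'E'
from h import *
crop("top",145,160,200,140,4,"t1.png"); crop("side",165,130,190,170,3.5,"s1.png")
E
```

```text
(no output)
```

View pics/t1.png

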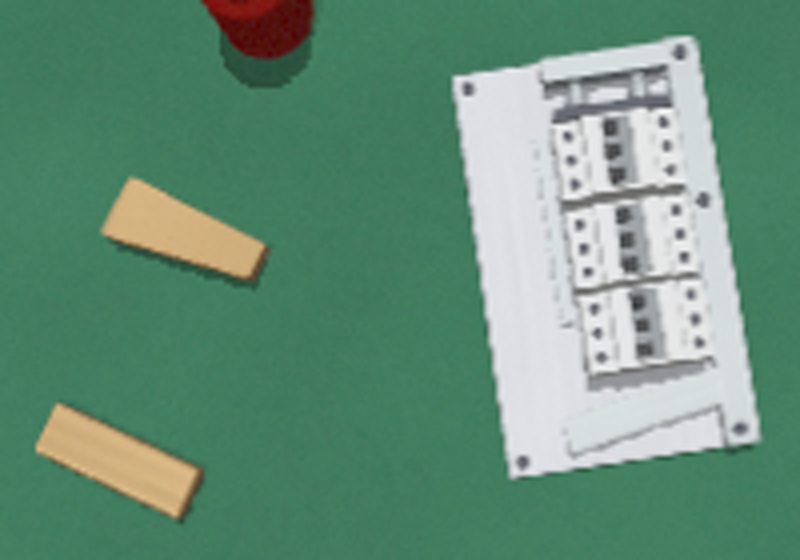

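View pics/s1.png

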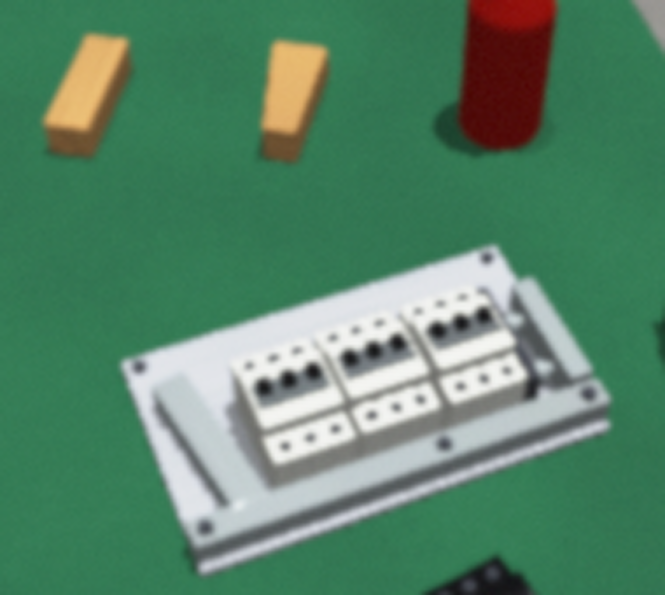

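Crops (px in crop): in the top view, the tapered piece at (185,230) has its thick end upper left (132,178)-(103,233), its thin end (268,246)-(250,280), and its straight edge on the upper side. That is the wedge. The piece at (120,462) has parallel sides, so it is the straight block. The side crop agrees: taper at (295,95), parallel block at (90,95). In the jig, the stop is below breaker3 and the pad is at the top.

Run:
```python
from h import *
t=optics.read_camera("top"); s=optics.read_camera("side")
T=lambda x,y:np.array([145+x/4-.375,160+y/4-.375]); S=lambda x,y:np.array([165+x/3.5-.36,130+y/3.5-.36])
W=np.array([[-8,-55,32],[18,-55,32],[18,49,32],[-24.9,49,32],[-8,-55,0],[18,-55,0]])/1e3
P,r=pose2([t,s],[{0:T(250,280),1:T(268,246),2:T(132,178),3:T(103,233)},{0:S(264,130),1:S(297,133),2:S(328,47),3:S(274,42),4:S(262,158),5:S(297,160)}],W)
print("wedge",r.x.round(4),np.degrees(r.x[2]),r.fun.round(1)); w=r.x
J=np.array([[206,150,8],[-80,150,8],[-80,-25,30],[-80,-25,0],[206,-25,30],[-46,110,30],[-80,0,30]])/1e3
P,r=pose2([t,s],[{0:T(454,77),1:T(512,478),2:T(760,440),5:T(566,414),6:T(726,447)},{0:S(497,246),1:S(122,362),3:S(200,572),2:S(195,545),4:S(608,402)}],J)
print("jig",r.x.round(4),np.degrees(r.x[2]),r.fun.round(1)); j=r.x
np.save("j.npy",j);np.save("w.npy",w)
print("tri thin top corner",tri([t,s],[T(268,246),S(297,133)]), "thick",tri([t,s],[T(132,178),S(328,47)]))
print("tri plate",tri([t,s],[T(454,77),S(497,246)]),tri([t,s],[T(512,478),S(122,362)]))
# breakers tops: edges, z=56 shelf corners in jig frame
C,Sn=np.cos(j[2]),np.sin(j[2])
for nm,p,z in (("b3 low L",(589,377),.056),("b3 up L",(578,291),.056),("b2 low L",(573,286),.056),("b2 up L",(564,203),.056),("b1 lowL",(564,198),.056),("b1 upL",(553,120),.056),("b3 low R",(716,360),.056),("b1 upR",(672,106),.056)):
    q=onz(t,T(*p),z)[0]-j[:2]; print(nm,(np.array([C*q[0]+Sn*q[1],-Sn*q[0]+C*q[1]])*1e3).round(1))
```

```text
wedge [ 0.6169  0.236  -0.4629  0.0012] -26.519436415690716 [-0.3 -0.8 -0.5 -0.7  0.4 -0.1  0.6 -0.1 -0.5 -0.5 -0.6  0.  -0.9  0.3
  0.1 -0.4  0.6 -0.  -0.3  0.8]
jig [ 0.5463 -0.1254  0.1332  0.0029] 7.629484034272809 [-0.3 -0.7 -0.8 -0.1  0.7  0.1 -1.6  1.3  0.1 -0.3 -0.6 -0.9 -0.5 -1.2
 -0.   0.8  0.2  1.6  1.7  0.7]
tri thin top corner (array([0.60810813, 0.17706521, 0.03448619]), np.float64(0.6474920736437468)) thick (array([0.65618254, 0.27307235, 0.03264827]), np.float64(0.5063216844519616))
tri plate (array([0.73084414, 0.04962467, 0.00818533]), np.float64(0.5572575756686717)) (array([0.44730373, 0.0104218 , 0.00872985]), np.float64(0.16522021024820788))
b3 low L [-21.5  86.7]
b3 up L [36.9 85.7]
b2 low L [40.8 88.6]
b2 up L [97.6 86.5]
b1 lowL [101.   86.1]
b1 upL [155.3  85.9]
b3 low R [-22.3   0.5]
b1 upR [153.5   3.9]
```

```bash
cat > plan.py <<'E'
# plan.py frame x y ztip(mm) yaw_deg [tiplen]: tool-x axis direction = frame yaw+yaw_deg (mod 180 allowed); prints the moves
import sys; from h import *; from scipy.spatial.transform import Rotation as Ro
def plan(fr,x,y,z,yaw,tip=173):
    F=np.load(fr+".npy"); st=bot.read_state(); R=Ro.from_rotvec(st["tcp_rot"]); c,s=np.cos(F[2]),np.sin(F[2])
    X=np.array([F[0]+(c*x-s*y)/1e3,F[1]+(s*x+c*y)/1e3,(z+tip)/1e3]); A=F[2]+np.radians(yaw); o=[]
    for a in(A,A+np.pi):
        G=Ro.from_matrix(np.array([[np.cos(a),np.sin(a),0],[np.sin(a),-np.cos(a),0],[0,0,-1]]))
        o.append((G,np.degrees((R.inv()*G).as_rotvec())))
    for G,v in o: print("turn",v.round(1),"q6",round(np.degrees(st["q"][5])+v[2],0),"then shift",(G.inv().apply(X-st["tool_pos"])*1e3).round(1))
    print("t",round(st["time"],2),"tcp",st["tool_pos"].round(4),"F",st["wrist_force"].round(1),"w",round(st["width"],2),"q6",round(np.degrees(st["q"][5])), "target",X.round(3))
if __name__=="__main__": plan(sys.argv[1],*map(float,sys.argv[2:]))
E
python3 plan.py j -55 44 100 0
```

```text
turn [-0.000e+00  1.000e-01  1.521e+02] q6 150.0 then shift [154.1 749.3 131.2]
turn [ -0.   -0.  -27.9] q6 -30.0 then shift [-154.1 -749.3  131.2]
t 0.3 tcp [0.2338 0.6331 0.4042] F [-0.3  0.2  0.6] w 1.0 q6 -2 target [ 0.486 -0.089  0.273]
```

```bash
python3 -m jog '[{"az":-7},{"az":-7},{"az":-7},{"az":-6.9},{"dx":-9.6,"dy":-37.5},{"dx":-9.6,"dy":-37.5},{"dx":-9.6,"dy":-37.5},{"dx":-9.6,"dy":-37.5},{"dx":-9.6,"dy":-37.5},{"dx":-9.6,"dy":-37.5},{"dx":-9.6,"dy":-37.5},{"dx":-9.6,"dy":-37.5},{"dx":-9.6,"dy":-37.5},{"dx":-9.6,"dy":-37.5},{"dx":-9.6,"dy":-37.5},{"dx":-9.6,"dy":-37.5},{"dx":-9.6,"dy":-37.5},{"dx":-9.6,"dy":-37.5},{"dx":-9.6,"dy":-37.5},{"dx":-9.6,"dy":-37.5}]' 0; python3 plan.py j -55 44 100 0
```

```text
turn [-0.000e+00  1.000e-01  1.521e+02] q6 150.0 then shift [154.1 749.3 131.2]
turn [ -0.   -0.  -27.9] q6 -30.0 then shift [-154.1 -749.3  131.2]
t 0.3 tcp [0.2338 0.6331 0.4042] F [-0.3  0.2  0.6] w 1.0 q6 -2 target [ 0.486 -0.089  0.273]invalid input
```

```bash
python3 -m jog '[{"dx":0,"dy":0,"dz":0,"ax":0,"ay":0,"az":-7}]' 0; python3 -m jog '[{"az":-7}]' 0.0
```

```text
time: 0.38
tool_pos: [0.2338, 0.6331, 0.4044]
tcp_rot: [-0.362, -3.121, 0.001]
wrist_force: [-0.9, -0.5, 0.2]
width: 0.884
grip_force: 0.0invalid input
```

The rows need all six keys, so I'll retype them in full.

```bash
python3 -m jog '[{"dx":0,"dy":0,"dz":0,"ax":0,"ay":0,"az":-7},{"dx":0,"dy":0,"dz":0,"ax":0,"ay":0,"az":-7},{"dx":0,"dy":0,"dz":0,"ax":0,"ay":0,"az":-6.9},{"dx":-9.6,"dy":-37.5,"dz":0,"ax":0,"ay":0,"az":0},{"dx":-9.6,"dy":-37.5,"dz":0,"ax":0,"ay":0,"az":0},{"dx":-9.6,"dy":-37.5,"dz":0,"ax":0,"ay":0,"az":0},{"dx":-9.6,"dy":-37.5,"dz":0,"ax":0,"ay":0,"az":0},{"dx":-9.6,"dy":-37.5,"dz":0,"ax":0,"ay":0,"az":0},{"dx":-9.6,"dy":-37.5,"dz":0,"ax":0,"ay":0,"az":0},{"dx":-9.6,"dy":-37.5,"dz":0,"ax":0,"ay":0,"az":0},{"dx":-9.6,"dy":-37.5,"dz":0,"ax":0,"ay":0,"az":0},{"dx":-9.6,"dy":-37.5,"dz":0,"ax":0,"ay":0,"az":0},{"dx":-9.6,"dy":-37.5,"dz":0,"ax":0,"ay":0,"az":0},{"dx":-9.6,"dy":-37.5,"dz":0,"ax":0,"ay":0,"az":0},{"dx":-9.6,"dy":-37.5,"dz":0,"ax":0,"ay":0,"az":0},{"dx":-9.6,"dy":-37.5,"dz":0,"ax":0,"ay":0,"az":0},{"dx":-9.6,"dy":-37.5,"dz":0,"ax":0,"ay":0,"az":0},{"dx":-9.6,"dy":-37.5,"dz":0,"ax":0,"ay":0,"az":0},{"dx":-9.6,"dy":-37.5,"dz":0,"ax":0,"ay":0,"az":0}]' 0; python3 plan.py j -55 44 100 0
```

```text
time: 1.97
tool_pos: [0.4659, 0.057, 0.405]
tcp_rot: [-0.209, 3.134, 0.0]
wrist_force: [0.7, 0.1, -0.9]
width: 0.003
grip_force: 0.0
turn [ 1.0e-01 -0.0e+00  1.8e+02] q6 86.0 then shift [  0.5 147.4 132. ]
turn [ 0.   0.1 -0. ] q6 -94.0 then shift [  -0.5 -147.4  132. ]
t 1.97 tcp [0.4659 0.057  0.405 ] F [ 0.7  0.1 -0.9] w 0.0 q6 -94 target [ 0.486 -0.089  0.273]
```

```bash
python3 -m jog '[{"dx":0,"dy":-37,"dz":10,"ax":0,"ay":0,"az":0},{"dx":0,"dy":-37,"dz":15,"ax":0,"ay":0,"az":0},{"dx":0,"dy":-37,"dz":15,"ax":0,"ay":0,"az":0},{"dx":0,"dy":-36.4,"dz":15,"ax":0,"ay":0,"az":0},{"dx":0,"dy":0,"dz":30,"ax":0,"ay":0,"az":0},{"dx":0,"dy":0,"dz":30,"ax":0,"ay":0,"az":0},{"dx":0,"dy":0,"dz":25,"ax":0,"ay":0,"az":0},{"dx":0,"dy":0,"dz":20,"ax":0,"ay":0,"az":0},{"dx":0,"dy":0,"dz":10,"ax":0,"ay":0,"az":0},{"dx":0,"dy":0,"dz":0,"ax":0,"ay":0,"az":0},{"dx":0,"dy":0,"dz":0,"ax":0,"ay":0,"az":0}]' 0; python3 plan.py j -55 44 36 0
python3 - <<'E'
from h import *
t=crop("top",230,160,115,140,3.3,"a.png"); s=crop("side",190,180,160,130,2.6,"b.png")
a=cv2.imread("pics/a.png");b=cv2.imread("pics/b.png");o=np.zeros((462,380+416,3),np.uint8);o[:,:a.shape[1]]=a[:462];o[:b.shape[0],380:]=b[:,:416];cv2.imwrite("pics/c2.png",o)
E
```

```text
time: 2.88
tool_pos: [0.4854, -0.0872, 0.2348]
tcp_rot: [0.209, -3.134, -0.0]
wrist_force: [-0.4, -0.7, 0.6]
width: -0.003
grip_force: 0.0
turn [   0.    0. -180.] q6 -291.0 then shift [ 0.3  2.  25.8]
turn [ 0. -0.  0.] q6 -111.0 then shift [-0.3 -2.  25.8]
t 2.88 tcp [ 0.4854 -0.0872  0.2348] F [-0.4 -0.7  0.6] w -0.0 q6 -111 target [ 0.486 -0.089  0.209]
```

View pics/c2.png

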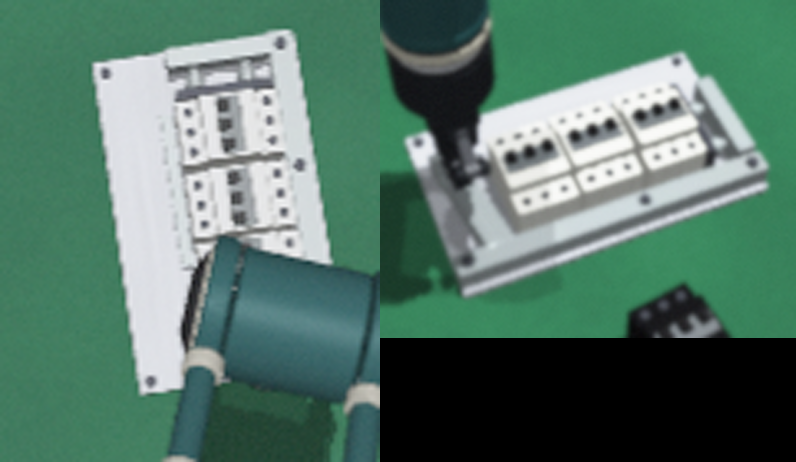

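The side view shows the shut fingers at (462,175), above the stop and just short of breaker3's face, and the side gap is clear. I'll lower them to just above the stop and push.

```bash
python3 -m jog '[{"dx":0,"dy":-2,"dz":12,"ax":0,"ay":0,"az":0},{"dx":0,"dy":0,"dz":9,"ax":0,"ay":0,"az":0},{"dx":0,"dy":0,"dz":5,"ax":0,"ay":0,"az":0},{"dx":-6,"dy":0,"dz":0,"ax":0,"ay":0,"az":0},{"dx":-6,"dy":0,"dz":0,"ax":0,"ay":0,"az":0},{"dx":-4,"dy":0,"dz":0,"ax":0,"ay":0,"az":0},{"dx":-3,"dy":0,"dz":0,"ax":0,"ay":0,"az":0},{"dx":-2,"dy":0,"dz":0,"ax":0,"ay":0,"az":0},{"dx":-2,"dy":0,"dz":0,"ax":0,"ay":0,"az":0},{"dx":-2,"dy":0,"dz":0,"ax":0,"ay":0,"az":0},{"dx":-2,"dy":0,"dz":0,"ax":0,"ay":0,"az":0},{"dx":-2,"dy":0,"dz":0,"ax":0,"ay":0,"az":0},{"dx":-2,"dy":0,"dz":0,"ax":0,"ay":0,"az":0},{"dx":-2,"dy":0,"dz":0,"ax":0,"ay":0,"az":0},{"dx":-2,"dy":0,"dz":0,"ax":0,"ay":0,"az":0}]'; python3 plan.py j -17 44 36 0
```

```text
time: 4.23
tool_pos: [0.5201, -0.0845, 0.2085]
tcp_rot: [0.209, -3.134, -0.0]
wrist_force: [-1.4, 0.0, 0.9]
width: 0.004
grip_force: 1.1
turn [-1.0e-01 -0.0e+00  1.8e+02] q6 70.0 then shift [ 3.6  0.  -0.5]
turn [ 0.  -0.1 -0. ] q6 -110.0 then shift [-3.6 -0.  -0.5]
t 4.23 tcp [ 0.5201 -0.0845  0.2085] F [-1.4  0.   0.9] w 0.0 q6 -110 target [ 0.524 -0.084  0.209]
```

```bash
python3 -m jog '[{"dx":-2,"dy":0,"dz":0,"ax":0,"ay":0,"az":0},{"dx":-2,"dy":0,"dz":0,"ax":0,"ay":0,"az":0},{"dx":-1.5,"dy":0,"dz":0,"ax":0,"ay":0,"az":0},{"dx":0,"dy":0,"dz":0,"ax":0,"ay":0,"az":0},{"dx":0,"dy":0,"dz":0,"ax":0,"ay":0,"az":0},{"dx":0,"dy":0,"dz":0,"ax":0,"ay":0,"az":0}]'; python3 plan.py j -17 44 36 0
python3 - <<'E'
from h import *
s=crop("side",190,180,160,130,4.5,"s3.png")
E
```

```text
time: 4.73
tool_pos: [0.5257, -0.0838, 0.2085]
tcp_rot: [-0.209, 3.134, 0.0]
wrist_force: [-2.0, -0.4, -1.1]
width: -0.002
grip_force: 0.9
turn [  0.  -0. 180.] q6 71.0 then shift [-2.1  0.  -0.5]
turn [ 0.  0. -0.] q6 -109.0 then shift [ 2.1 -0.  -0.5]
t 4.73 tcp [ 0.5257 -0.0838  0.2085] F [-2.  -0.4 -1.1] w -0.0 q6 -109 target [ 0.524 -0.084  0.209]
```

View pics/s3.png

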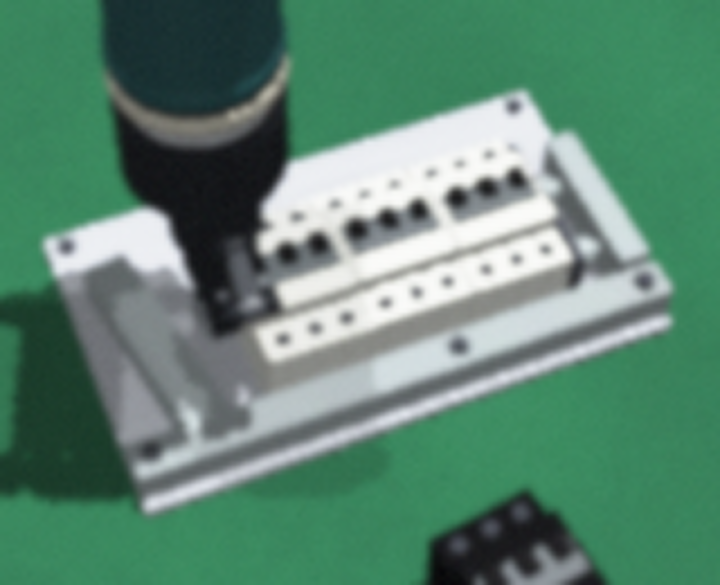

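The side view shows the row closed with no gaps, from the fingers at (225,310) to the pad plate at (575,265). I'll back off, rise and go for the wedge.

```bash
python3 -m jog '[{"dx":3,"dy":0,"dz":0,"ax":0,"ay":0,"az":0},{"dx":8,"dy":0,"dz":0,"ax":0,"ay":0,"az":0},{"dx":8,"dy":0,"dz":-20,"ax":0,"ay":0,"az":0},{"dx":0,"dy":0,"dz":-35,"ax":0,"ay":0,"az":0},{"dx":0,"dy":0,"dz":-35,"ax":0,"ay":0,"az":0},{"dx":0,"dy":0,"dz":-10,"ax":0,"ay":0,"az":0}]' 1; python3 plan.py w -1.8 20 7 90
```

```text
time: 5.28
tool_pos: [0.5085, -0.0868, 0.3145]
tcp_rot: [-0.208, 3.125, -0.004]
wrist_force: [1.5, 0.2, 1.3]
width: 0.845
grip_force: 0.0
turn [  0.5   0.5 124.1] q6 14.0 then shift [357.3 -49.  134.5]
turn [ -0.4   0.4 -55.9] q6 -166.0 then shift [-357.3   49.   134.5]
t 5.28 tcp [ 0.5085 -0.0868  0.3145] F [1.5 0.2 1.3] w 0.84 q6 -110 target [0.624 0.255 0.18 ]
```

```bash
python3 -m jog '[{"dx":0,"dy":0,"dz":0,"ax":0,"ay":0,"az":6.9},{"dx":0,"dy":0,"dz":0,"ax":0,"ay":0,"az":6.9},{"dx":0,"dy":0,"dz":0,"ax":0,"ay":0,"az":6.9},{"dx":0,"dy":0,"dz":0,"ax":0,"ay":0,"az":6.9},{"dx":0,"dy":0,"dz":0,"ax":0,"ay":0,"az":6.9},{"dx":0,"dy":0,"dz":0,"ax":0,"ay":0,"az":6.9},{"dx":0,"dy":0,"dz":0,"ax":0,"ay":0,"az":6.9},{"dx":0,"dy":0,"dz":0,"ax":0,"ay":0,"az":6.9},{"dx":0,"dy":0,"dz":0,"ax":0,"ay":0,"az":6.9},{"dx":0,"dy":0,"dz":0,"ax":0,"ay":0,"az":6.9},{"dx":0,"dy":0,"dz":0,"ax":0,"ay":0,"az":6.9},{"dx":0,"dy":0,"dz":0,"ax":0,"ay":0,"az":6.9},{"dx":0,"dy":0,"dz":0,"ax":0,"ay":0,"az":6.9},{"dx":0,"dy":0,"dz":0,"ax":0,"ay":0,"az":6.9},{"dx":0,"dy":0,"dz":0,"ax":0,"ay":0,"az":6.9},{"dx":0,"dy":0,"dz":0,"ax":0,"ay":0,"az":6.9},{"dx":0,"dy":0,"dz":0,"ax":0,"ay":0,"az":6.9},{"dx":0,"dy":0,"dz":0,"ax":0,"ay":0,"az":6.8}]' 1; python3 -m jog '[{"dx":36,"dy":-5,"dz":0,"ax":0,"ay":0,"az":0},{"dx":36,"dy":-5,"dz":0,"ax":0,"ay":0,"az":0},{"dx":36,"dy":-5,"dz":0,"ax":0,"ay":0,"az":0},{"dx":36,"dy":-5,"dz":0,"ax":0,"ay":0,"az":0},{"dx":36,"dy":-5,"dz":0,"ax":0,"ay":0,"az":0},{"dx":36,"dy":-5,"dz":0,"ax":0,"ay":0,"az":0},{"dx":36,"dy":-5,"dz":0,"ax":0,"ay":0,"az":0},{"dx":36,"dy":-5,"dz":0,"ax":0,"ay":0,"az":0},{"dx":36,"dy":-5,"dz":0,"ax":0,"ay":0,"az":0},{"dx":33,"dy":-4,"dz":0,"ax":0,"ay":0,"az":0},{"dx":0,"dy":0,"dz":0,"ax":0,"ay":0,"az":0},{"dx":0,"dy":0,"dz":0,"ax":0,"ay":0,"az":0}]' ; python3 plan.py w -1.8 20 7 90
```

```text
time: 6.78
tool_pos: [0.5066, -0.0864, 0.3086]
tcp_rot: [2.676, 1.646, 0.001]
wrist_force: [0.8, 0.3, -0.1]
width: 0.998
grip_force: 0.0
time: 7.78
tool_pos: [0.6222, 0.2568, 0.3083]
tcp_rot: [2.669, 1.658, 0.0]
wrist_force: [-0.2, -1.1, 0.6]
width: 1.0
grip_force: 0.0
turn [ 0.  -0.   0.2] q6 47.0 then shift [ -0.9   2.7 128.3]
turn [   0.     0.  -179.8] q6 -133.0 then shift [  0.9  -2.7 128.3]
t 7.78 tcp [0.6222 0.2568 0.3083] F [-0.2 -1.1  0.6] w 1.0 q6 47 target [0.624 0.255 0.18 ]
```

```bash
python3 -m jog '[{"dx":-1,"dy":2.7,"dz":25,"ax":0,"ay":0,"az":0.2},{"dx":0,"dy":0,"dz":30,"ax":0,"ay":0,"az":0},{"dx":0,"dy":0,"dz":30,"ax":0,"ay":0,"az":0},{"dx":0,"dy":0,"dz":23,"ax":0,"ay":0,"az":0},{"dx":0,"dy":0,"dz":12,"ax":0,"ay":0,"az":0},{"dx":0,"dy":0,"dz":8,"ax":0,"ay":0,"az":0},{"dx":0,"dy":0,"dz":0,"ax":0,"ay":0,"az":0},{"dx":0,"dy":0,"dz":0,"ax":0,"ay":0,"az":0}]' ; python3 -m jog '[{"dx":0,"dy":0,"dz":0,"ax":0,"ay":0,"az":0},{"dx":0,"dy":0,"dz":0,"ax":0,"ay":0,"az":0},{"dx":0,"dy":0,"dz":0,"ax":0,"ay":0,"az":0},{"dx":0,"dy":0,"dz":0,"ax":0,"ay":0,"az":0},{"dx":0,"dy":0,"dz":0,"ax":0,"ay":0,"az":0},{"dx":0,"dy":0,"dz":0,"ax":0,"ay":0,"az":0},{"dx":0,"dy":0,"dz":0,"ax":0,"ay":0,"az":0},{"dx":0,"dy":0,"dz":0,"ax":0,"ay":0,"az":0},{"dx":0,"dy":0,"dz":0,"ax":0,"ay":0,"az":0},{"dx":0,"dy":0,"dz":0,"ax":0,"ay":0,"az":0}]' 0 30; python3 plan.py w -1.8 20 7 90
```

```text
time: 8.45
tool_pos: [0.6246, 0.2526, 0.1815]
tcp_rot: [2.674, 1.648, 0.002]
wrist_force: [-0.9, -0.3, -0.4]
width: 0.996
grip_force: 0.0
time: 9.28
tool_pos: [0.6249, 0.2532, 0.1822]
tcp_rot: [2.673, 1.649, 0.004]
wrist_force: [-0.1, -1.5, 5.8]
width: 0.466
grip_force: 30.5
turn [ 0.1 -0.1 -0.1] q6 46.0 then shift [ 1.  -1.4  2.2]
turn [ -0.2  -0.2 179.9] q6 226.0 then shift [-1.   1.4  2.2]
t 9.28 tcp [0.6249 0.2532 0.1822] F [-0.1 -1.5  5.8] w 0.47 q6 47 target [0.624 0.255 0.18 ]
```

```bash
python3 -m jog '[{"dx":0,"dy":0,"dz":-10,"ax":0,"ay":0,"az":0},{"dx":0,"dy":0,"dz":-20,"ax":0,"ay":0,"az":0},{"dx":0,"dy":0,"dz":-25,"ax":0,"ay":0,"az":0},{"dx":0,"dy":0,"dz":-25,"ax":0,"ay":0,"az":0},{"dx":0,"dy":0,"dz":-20,"ax":0,"ay":0,"az":0},{"dx":0,"dy":0,"dz":0,"ax":0,"ay":0,"az":-4},{"dx":0,"dy":0,"dz":0,"ax":0,"ay":0,"az":-6},{"dx":0,"dy":0,"dz":0,"ax":0,"ay":0,"az":-6},{"dx":0,"dy":0,"dz":0,"ax":0,"ay":0,"az":-6},{"dx":0,"dy":0,"dz":0,"ax":0,"ay":0,"az":-6},{"dx":0,"dy":0,"dz":0,"ax":0,"ay":0,"az":-4},{"dx":0,"dy":0,"dz":0,"ax":0,"ay":0,"az":-2.2},{"dx":0,"dy":0,"dz":0,"ax":0,"ay":0,"az":0}]' ; python3 plan.py j -28.5 142 67 90
```

```text
time: 10.37
tool_pos: [0.6236, 0.2529, 0.2803]
tcp_rot: [-2.069, -2.363, 0.002]
wrist_force: [-1.0, -0.6, -2.1]
width: 0.461
grip_force: 30.2
turn [-0.1  0.  -0. ] q6 12.0 then shift [-222.7 -155.3   40.3]
turn [0.0e+00 1.0e-01 1.8e+02] q6 192.0 then shift [222.7 155.3  40.3]
t 10.37 tcp [0.6236 0.2529 0.2803] F [-1.  -0.6 -2.1] w 0.46 q6 12 target [0.499 0.012 0.24 ]
```

```bash
python3 -m jog '[{"dx":-10,"dy":-7,"dz":0,"ax":0,"ay":0,"az":0},{"dx":-20,"dy":-14,"dz":0,"ax":0,"ay":0,"az":0},{"dx":-26,"dy":-18,"dz":0,"ax":0,"ay":0,"az":0},{"dx":-28,"dy":-19.5,"dz":0,"ax":0,"ay":0,"az":0},{"dx":-28,"dy":-19.5,"dz":0,"ax":0,"ay":0,"az":0},{"dx":-28,"dy":-19.5,"dz":0,"ax":0,"ay":0,"az":0},{"dx":-28,"dy":-19.5,"dz":5,"ax":0,"ay":0,"az":0},{"dx":-26,"dy":-18,"dz":10,"ax":0,"ay":0,"az":0},{"dx":-18,"dy":-12.5,"dz":10,"ax":0,"ay":0,"az":0},{"dx":-10.7,"dy":-7.8,"dz":10,"ax":0,"ay":0,"az":0},{"dx":0,"dy":0,"dz":5,"ax":0,"ay":0,"az":0},{"dx":0,"dy":0,"dz":0,"ax":0,"ay":0,"az":0},{"dx":0,"dy":0,"dz":0,"ax":0,"ay":0,"az":0}]' ; python3 plan.py j -28.5 142 67 90
python3 - <<'E'
from h import *
t=crop("top",235,160,110,150,3.6,"a.png"); s=crop("side",190,165,110,150,3.6,"b.png")
cv2.imwrite("pics/c4.png",np.hstack([cv2.imread("pics/a.png"),cv2.imread("pics/b.png")]))
E
```

```text
time: 11.45
tool_pos: [0.4997, 0.0122, 0.2406]
tcp_rot: [-2.071, -2.362, -0.001]
wrist_force: [1.1, -0.1, -2.0]
width: 0.467
grip_force: 30.3
turn [ 0.  -0.  -0.1] q6 -9.0 then shift [-0.6 -0.5  0.6]
turn [ -0.   -0.  179.9] q6 171.0 then shift [0.6 0.5 0.6]
t 11.45 tcp [0.4997 0.0122 0.2406] F [ 1.1 -0.1 -2. ] w 0.47 q6 -9 target [0.499 0.012 0.24 ]
```

View pics/c4.png

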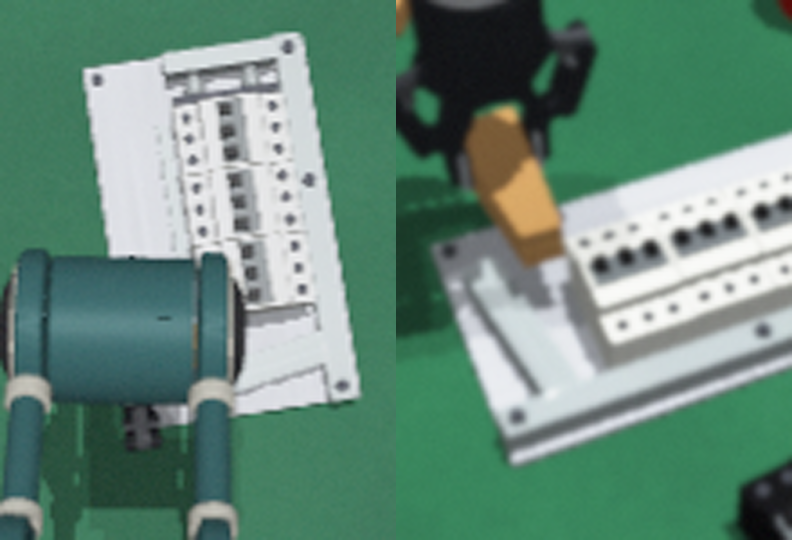

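The top view is hidden by the wrist. In the side view the held wedge's thin end is at (514,240)-(561,217) on top and (525,265) below, and the stop bar runs (470,280)-(540,392). I'll compare these with the prediction.

Run:
```python
from h import *
t=optics.read_camera("top");s=optics.read_camera("side"); j=np.load("j.npy"); st=bot.read_state()
S=lambda x,y:np.array([190+(x-396)/3.6-.36,165+y/3.6-.36]); Tt=lambda x,y:np.array([235+x/3.6-.36,160+y/3.6-.36])
inv=lambda p:((p-[190,165]+.36)*3.6+[396,0]).round(0).tolist(); invt=lambda p:((p-[235,160]+.36)*3.6).round(0).tolist()
c,sn=np.cos(j[2]),np.sin(j[2]); R=np.array([[c,-sn],[sn,c]])
jw=lambda x,y,z:np.r_[j[:2]+R@np.array([x,y])/1e3,z/1e3]
zb=(st["tool_pos"][2]-.1822)*1e3; print("bottom",zb)
for n,p in (("stop near",(-26,0,30)),("stop far",(-46,110,30)),("b3 shelf low",(-4,2,56)),("b3 base",(-4,2,8)),("b3 top front hi",(-4,86,56)),("plate",(-80,150,8)),("fence in",(-80,0,30)),("fence out",(-80,-25,30)),("plate far",(206,150,8))):
    print(n,"side",inv(proj(s,jw(*p))[0]),"top",invt(proj(t,jw(*p))[0]))
for p in ((514,240),(561,217)):
    q=onz(s,S(*p),(zb+32)/1e3)[0]; print("thin corner jig mm",(R.T@(q-j[:2])*1e3).round(1))
print("bottom corner",(R.T@(onz(s,S(525,265),zb/1e3)[0]-j[:2])*1e3).round(1))
q=R.T@(st["tool_pos"][:2]-j[:2])*1e3; print("tcp jig",q.round(1),"pred corners", (q+[2-8,-19-55]).round(1),(q+[2+18,-74]).round(1))
```

```text
bottom 59.160221824165696
stop near side [580.0, 379.0] top [319.0, 331.0]
stop far side [494.0, 254.0] top [179.0, 378.0]
b3 shelf low side [612.0, 341.0] top [315.0, 300.0]
b3 base side [614.0, 384.0] top [310.0, 305.0]
b3 top front hi side [565.0, 238.0] top [204.0, 316.0]
plate side [430.0, 245.0] top [134.0, 430.0]
fence in side [495.0, 408.0] top [329.0, 401.0]
fence out side [508.0, 443.0] top [362.0, 397.0]
plate far side [815.0, 127.0] top [84.0, 68.0]
thin corner jig mm [-40.1  69.4]
thin corner jig mm [-8.2 75.5]
bottom corner [-34.7  72.7]
tcp jig [-27.3 143. ] pred corners [-33.3  69. ] [-7.3 69. ]
```

```bash
cat > fitw.py <<'E'
from h import *
# fit wedge pose (jig mm, deg) to its visible silhouette; z = underside height mm
j=np.load("j.npy"); c_,s_=np.cos(j[2]),np.sin(j[2]); R=np.array([[c_,-s_],[s_,c_]])
B=np.array([[x,y,z] for x,y in((-8,-55),(18,-55),(18,49),(-25.5,49)) for z in(0,32)]+[[x,55,z] for x in(-26,18) for z in(0,18)],float)
def corners(v,z):
    a=np.radians(v[2]); Q=np.array([[np.cos(a),-np.sin(a)],[np.sin(a),np.cos(a)]]); P=B.copy(); P[:,:2]=P[:,:2]@Q.T+v[:2]; P[:,2]+=z
    return np.c_[j[:2]+P[:,:2]@R.T/1e3,P[:,2]/1e3]
def cont(c,box,keep):
    x0,y0,w,h=box; im=cv2.resize(c["img"][y0:y0+h,x0:x0+w],None,fx=4,fy=4,interpolation=cv2.INTER_LINEAR)
    H=cv2.cvtColor(im,cv2.COLOR_RGB2HSV); m=((H[...,0]>6)&(H[...,0]<27)&(H[...,1]>75)&(H[...,2]>70)).astype(np.uint8)
    k=max(cv2.findContours(m,0,cv2.CHAIN_APPROX_NONE)[0],key=cv2.contourArea)[:,0]; p=(k+.5)/4-.5+[x0,y0]; return p[keep(p)]
def fit(obs,z,v0): # obs: list of (cam, points)
    def res(v):
        o=[]
        for c,p in obs:
            h=cv2.convexHull(proj(c,corners(v,z)).astype(np.float32)); o+=[cv2.pointPolygonTest(h,(float(a),float(b)),True) for a,b in p]
        return o
    return least_squares(res,v0,loss="soft_l1",diff_step=1e-3,x_scale=[1,1,1])
E
python3 - <<'E'
from fitw import *
s=optics.read_camera("side"); st=bot.read_state()
p=cont(s,(190,185,70,60),lambda p:p[:,1]>214); print(len(p),p.min(0),p.max(0))
zb=(st["tool_pos"][2]-.1822)*1e3
for z in(zb-1,zb+1.5):
  for v0 in([-26.5,123,.5],[-26.5,123,8]):
    r=fit([(s,p)],z,v0); print(z,r.x.round(1),np.abs(r.fun).mean().round(2),np.abs(r.fun).max().round(2))
E
```

```text
217 [210.875 214.125] [235.625 238.125]
58.07083725865919 [-25.6 129.4  -2. ] 0.28 0.78
58.07083725865919 [-25.6 129.3  -2. ] 0.28 0.78
60.57083725865919 [-26.  127.6  -2. ] 0.28 0.77
60.57083725865919 [-26.  127.5  -2. ] 0.28 0.77
```

```bash
python3 -m jog '[{"dx":-3,"dy":0.5,"dz":12,"ax":0,"ay":0,"az":0},{"dx":-2,"dy":0,"dz":14,"ax":0,"ay":0,"az":0},{"dx":0,"dy":0,"dz":10,"ax":0,"ay":0,"az":0},{"dx":0,"dy":0,"dz":6,"ax":0,"ay":0,"az":0},{"dx":0,"dy":0,"dz":4,"ax":0,"ay":0,"az":0},{"dx":0,"dy":0,"dz":2,"ax":0,"ay":0,"az":0},{"dx":0,"dy":0,"dz":0,"ax":0,"ay":0,"az":0},{"dx":0,"dy":0,"dz":0,"ax":0,"ay":0,"az":0}]'
python3 - <<'E'
from fitw import *
s=optics.read_camera("side"); st=bot.read_state()
for k in(222,226):
    p=cont(s,(190,185,70,80),lambda p:p[:,1]>k); print(len(p),p.min(0),p.max(0))
    r=fit([(s,p)],(st["tool_pos"][2]-.1822)*1e3,[-26.5,123,.5]); print(r.x.round(1),np.abs(r.fun).mean().round(2),np.abs(r.fun).max().round(2))
E
```

```text
time: 12.37
tool_pos: [0.5008, 0.007, 0.1929]
tcp_rot: [2.07, 2.362, 0.0]
wrist_force: [0.6, 0.2, -1.1]
width: 0.466
grip_force: 30.3
260 [211.875 222.125] [237.625 251.375]
[-24.5 123.4  -3.7] 0.72 2.17
228 [213.125 226.125] [237.625 251.375]
[-25.  123.3  -2.8] 0.7 2.05
```

```bash
python3 -m jog '[{"dx":0,"dy":0,"dz":1,"ax":0,"ay":0,"az":0},{"dx":0,"dy":0,"dz":1,"ax":0,"ay":0,"az":0},{"dx":0,"dy":0,"dz":0.7,"ax":0,"ay":0,"az":0},{"dx":0,"dy":0,"dz":0,"ax":0,"ay":0,"az":0},{"dx":0,"dy":0,"dz":0,"ax":0,"ay":0,"az":0}]';  python3 -m jog '[{"dx":0,"dy":0,"dz":0,"ax":0,"ay":0,"az":0},{"dx":0,"dy":0,"dz":0,"ax":0,"ay":0,"az":0},{"dx":0,"dy":0,"dz":0,"ax":0,"ay":0,"az":0},{"dx":0,"dy":0,"dz":0,"ax":0,"ay":0,"az":0},{"dx":0,"dy":0,"dz":-5,"ax":0,"ay":0,"az":0},{"dx":0,"dy":0,"dz":-20,"ax":0,"ay":0,"az":0},{"dx":0,"dy":0,"dz":-30,"ax":0,"ay":0,"az":0},{"dx":0,"dy":0,"dz":-30,"ax":0,"ay":0,"az":0},{"dx":30,"dy":0,"dz":-10,"ax":0,"ay":0,"az":0},{"dx":35,"dy":0,"dz":0,"ax":0,"ay":0,"az":0},{"dx":20,"dy":0,"dz":0,"ax":0,"ay":0,"az":0},{"dx":0,"dy":0,"dz":0,"ax":0,"ay":0,"az":0}]' 0.75
python3 - <<'E'
from fitw import *
t=crop("top",235,160,110,150,3.6,"a.png"); s=crop("side",190,165,110,150,3.6,"b.png")
cv2.imwrite("pics/c5.png",np.hstack([cv2.imread("pics/a.png"),cv2.imread("pics/b.png")]))
E
python3 plan.py j -22 205 60 90
```

```text
time: 12.83
tool_pos: [0.5007, 0.007, 0.1903]
tcp_rot: [2.07, 2.362, 0.001]
wrist_force: [0.1, 0.8, -0.2]
width: 0.467
grip_force: 30.4
time: 13.83
tool_pos: [0.489, 0.0939, 0.2861]
tcp_rot: [-2.068, -2.365, -0.003]
wrist_force: [-0.9, -0.4, 0.3]
width: 0.751
grip_force: 0.0
turn [0. 0. 0.] q6 0.0 then shift [-17.8   5.8  52.3]
turn [  -0.    0. -180.] q6 -180.0 then shift [17.8 -5.8 52.3]
t 13.93 tcp [0.4892 0.0918 0.2853] F [ 0.6 -0.   0.5] w 0.75 q6 0 target [0.497 0.075 0.233]
```

View pics/c5.png

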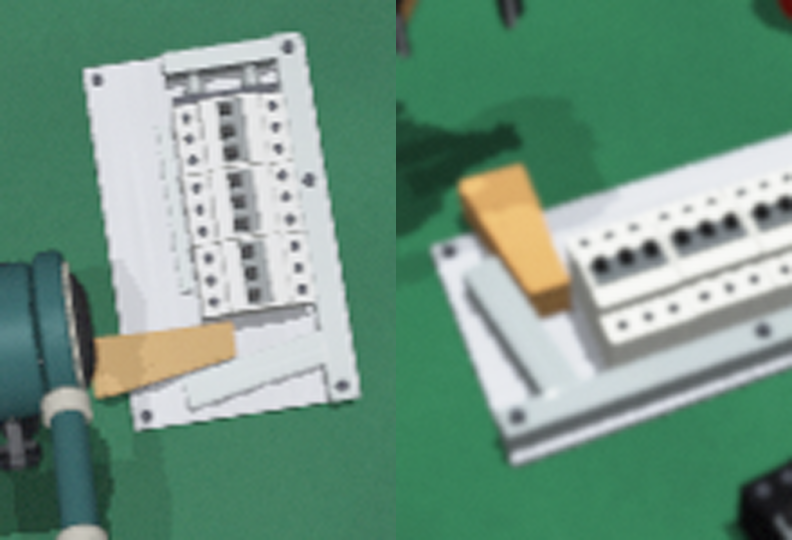

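Wedge lies flat, with its thin end at (235,325) top / (550,300) side, between breaker3 and the stop. The row is still closed. Next I'll shut the fingers, drop behind the foot and push.

```bash
python3 -m jog '[{"dx":-7,"dy":0.9,"dz":15,"ax":0,"ay":0,"az":0},{"dx":-8,"dy":0.9,"dz":25,"ax":0,"ay":0,"az":0},{"dx":0,"dy":0,"dz":20,"ax":0,"ay":0,"az":0},{"dx":0,"dy":0,"dz":15,"ax":0,"ay":0,"az":0},{"dx":0,"dy":0,"dz":12,"ax":0,"ay":0,"az":0},{"dx":0,"dy":0,"dz":8,"ax":0,"ay":0,"az":0},{"dx":0,"dy":0,"dz":4,"ax":0,"ay":0,"az":0},{"dx":0,"dy":0,"dz":0,"ax":0,"ay":0,"az":0},{"dx":0,"dy":0,"dz":0,"ax":0,"ay":0,"az":0}]' 0; python3 plan.py j -26 208 13 90
python3 - <<'E'
from fitw import *
t=optics.read_camera("top");s=optics.read_camera("side")
p=cont(s,(190,185,70,80),lambda p:p[:,1]>0); q=cont(t,(255,235,60,50),lambda p:(p[:,0]>268))
for o in([(s,p)],[(s,p),(t,q)]):
    r=fit(o,8.,[-26.5,123,.5]); print(r.x.round(1),np.abs(r.fun).mean().round(2),np.abs(r.fun).max().round(2))
E
```

```text
time: 14.68
tool_pos: [0.4935, 0.0763, 0.1863]
tcp_rot: [2.071, 2.362, 0.0]
wrist_force: [-0.6, 0.1, 0.4]
width: 0.0
grip_force: 0.0
turn [ 0.   0.  -0.1] q6 -2.0 then shift [ 1.1 -0.4  0.3]
turn [  0.   -0.  179.9] q6 178.0 then shift [-1.1  0.4  0.3]
t 14.68 tcp [0.4935 0.0763 0.1863] F [-0.6  0.1  0.4] w 0.0 q6 -2 target [0.493 0.077 0.186]
[-26.1 122.7  -1.1] 0.6 2.51
[-26.6 122.7  -1.3] 0.77 7.35
```

```bash
python3 -m jog '[{"dx":-6,"dy":0,"dz":0,"ax":0,"ay":0,"az":0},{"dx":-6,"dy":0,"dz":0,"ax":0,"ay":0,"az":0},{"dx":-4,"dy":0,"dz":0,"ax":0,"ay":0,"az":0},{"dx":-3,"dy":0,"dz":0,"ax":0,"ay":0,"az":0},{"dx":-3,"dy":0,"dz":0,"ax":0,"ay":0,"az":0},{"dx":-3,"dy":0,"dz":0,"ax":0,"ay":0,"az":0},{"dx":-3,"dy":0,"dz":0,"ax":0,"ay":0,"az":0},{"dx":-3,"dy":0,"dz":0,"ax":0,"ay":0,"az":0},{"dx":-3,"dy":0.5,"dz":0,"ax":0,"ay":0,"az":0},{"dx":-3,"dy":0.5,"dz":0,"ax":0,"ay":0,"az":0},{"dx":-3,"dy":0.5,"dz":0,"ax":0,"ay":0,"az":0},{"dx":-3,"dy":0.5,"dz":0,"ax":0,"ay":0,"az":0},{"dx":-2,"dy":0,"dz":0,"ax":0,"ay":0,"az":0}]' 0; python3 plan.py j -22 121 13 90
python3 - <<'E'
from fitw import *
t=optics.read_camera("top");s=optics.read_camera("side")
p=cont(s,(190,185,70,90),lambda p:p[:,1]>222)
r=fit([(s,p)],8.,[-26.5,95,.5]); print(r.x.round(1),np.abs(r.fun).mean().round(2),np.abs(r.fun).max().round(2))
E
```

```text
time: 15.87
tool_pos: [0.5012, 0.0319, 0.186]
tcp_rot: [2.071, 2.362, 0.0]
wrist_force: [-0.1, 0.8, 1.1]
width: -0.001
grip_force: 0.9
turn [ 0.   0.  -0.1] q6 -7.0 then shift [-40.9   1.9  -0. ]
turn [  0.   -0.  179.9] q6 173.0 then shift [40.9 -1.9 -0. ]
t 15.87 tcp [0.5012 0.0319 0.186 ] F [-0.1  0.8  1.1] w -0.0 q6 -7 target [ 0.508 -0.008  0.186]
[-22.6 100.7  -0.6] 0.9 2.57
```

```bash
python3 -m jog '[{"dx":-2,"dy":0.2,"dz":0,"ax":0,"ay":0,"az":0},{"dx":-2,"dy":0.2,"dz":0,"ax":0,"ay":0,"az":0},{"dx":-2,"dy":0.2,"dz":0,"ax":0,"ay":0,"az":0},{"dx":-2,"dy":0.2,"dz":0,"ax":0,"ay":0,"az":0},{"dx":-2,"dy":0.2,"dz":0,"ax":0,"ay":0,"az":0},{"dx":-2,"dy":0.2,"dz":0,"ax":0,"ay":0,"az":0},{"dx":-2,"dy":0.2,"dz":0,"ax":0,"ay":0,"az":0},{"dx":-2,"dy":0.2,"dz":0,"ax":0,"ay":0,"az":0}]' 0;python3 -m jog '[{"dx":-2,"dy":0.2,"dz":0,"ax":0,"ay":0,"az":0},{"dx":-2,"dy":0,"dz":0,"ax":0,"ay":0,"az":0},{"dx":-2,"dy":0,"dz":0,"ax":0,"ay":0,"az":0},{"dx":-2,"dy":0,"dz":0,"ax":0,"ay":0,"az":0},{"dx":-2,"dy":0,"dz":0,"ax":0,"ay":0,"az":0},{"dx":-2,"dy":0,"dz":0,"ax":0,"ay":0,"az":0},{"dx":-2,"dy":0,"dz":0,"ax":0,"ay":0,"az":0},{"dx":-2,"dy":0,"dz":0,"ax":0,"ay":0,"az":0},{"dx":0,"dy":0,"dz":0,"ax":0,"ay":0,"az":0}]' 0; python3 plan.py j -22 121 13 90
```

```text
time: 16.63
tool_pos: [0.5043, 0.0168, 0.1859]
tcp_rot: [-2.07, -2.361, 0.0]
wrist_force: [-1.9, 4.2, 1.6]
width: -0.006
grip_force: 2.5
time: 17.38
tool_pos: [0.5079, 0.0019, 0.1863]
tcp_rot: [2.072, 2.361, 0.007]
wrist_force: [1.6, 10.0, -2.6]
width: -0.002
grip_force: 5.1
turn [ 0.2 -0.2 -0.2] q6 -10.0 then shift [-10.3  -0.8   0.3]
turn [ -0.2  -0.3 179.8] q6 170.0 then shift [10.3  0.8  0.3]
t 17.38 tcp [0.5079 0.0019 0.1863] F [ 1.6 10.  -2.6] w -0.0 q6 -10 target [ 0.508 -0.008  0.186]
```

```bash
python3 -m jog '[{"dx":-1.5,"dy":0,"dz":0,"ax":0,"ay":0,"az":0},{"dx":-1.5,"dy":0,"dz":0,"ax":0,"ay":0,"az":0},{"dx":-1.5,"dy":0,"dz":0,"ax":0,"ay":0,"az":0},{"dx":-1.5,"dy":0,"dz":0,"ax":0,"ay":0,"az":0},{"dx":-1,"dy":0,"dz":0,"ax":0,"ay":0,"az":0},{"dx":0,"dy":0,"dz":0,"ax":0,"ay":0,"az":0}]' 0 | sed -n 2,4p;python3 -m jog '[{"dx":-1,"dy":0,"dz":0,"ax":0,"ay":0,"az":0},{"dx":-1,"dy":0,"dz":0,"ax":0,"ay":0,"az":0}]' 0 |sed -n 2,4p; python3 -m jog '[{"dx":-0.7,"dy":0,"dz":0,"ax":0,"ay":0,"az":0},{"dx":0,"dy":0,"dz":0,"ax":0,"ay":0,"az":0}]' 0|sed -n 2,4p; python3 plan.py j -22 121 13 90
```

```text
tool_pos: [0.5095, -0.0042, 0.1866]
tcp_rot: [2.073, 2.36, 0.01]
wrist_force: [4.1, 14.9, -1.8]
tool_pos: [0.5099, -0.0059, 0.1867]
tcp_rot: [2.073, 2.36, 0.012]
wrist_force: [4.5, 18.0, -1.7]
tool_pos: [0.51, -0.0066, 0.1868]
tcp_rot: [2.073, 2.36, 0.012]
wrist_force: [4.8, 17.4, -1.7]
turn [ 0.4 -0.2 -0.2] q6 -12.0 then shift [-1.6 -1.8  0.8]
turn [ -0.4  -0.6 179.8] q6 168.0 then shift [1.6 1.8 0.8]
t 18.22 tcp [ 0.51   -0.0066  0.1868] F [ 4.8 17.4 -1.7] w 0.0 q6 -11 target [ 0.508 -0.008  0.186]
```

```bash
python3 -m jog '[{"dx":-1,"dy":0,"dz":0,"ax":0,"ay":0,"az":0},{"dx":0,"dy":0,"dz":0,"ax":0,"ay":0,"az":0}]' 0 |sed -n '2p;4p'; python3 -m jog '[{"dx":-1,"dy":0,"dz":0,"ax":0,"ay":0,"az":0},{"dx":0,"dy":0,"dz":0,"ax":0,"ay":0,"az":0}]' 0|sed -n '2p;4p';python3 -m jog '[{"dx":-1,"dy":0,"dz":0,"ax":0,"ay":0,"az":0},{"dx":0,"dy":0,"dz":0,"ax":0,"ay":0,"az":0}]' 0|sed -n '2p;4p'
```

```text
tool_pos: [0.5103, -0.0075, 0.1868]
wrist_force: [5.0, 16.3, -2.0]
tool_pos: [0.5105, -0.0084, 0.1869]
wrist_force: [7.2, 18.6, -1.8]
tool_pos: [0.5108, -0.0093, 0.1869]
wrist_force: [6.1, 19.2, -1.9]
```

```bash
python3 -m jog '[{"dx":-1,"dy":0,"dz":0,"ax":0,"ay":0,"az":0},{"dx":0,"dy":0,"dz":0,"ax":0,"ay":0,"az":0}]' 0 |sed -n '2p;4p'; python3 -m jog '[{"dx":-1,"dy":0,"dz":0,"ax":0,"ay":0,"az":0},{"dx":0,"dy":0,"dz":0,"ax":0,"ay":0,"az":0}]' 0|sed -n '2p;4p'
python3 - <<'E'
from fitw import *
t=crop("top",250,200,90,110,4.4,"a.png"); s=crop("side",195,195,90,110,4.4,"b.png")
cv2.imwrite("pics/c6.png",np.hstack([cv2.imread("pics/a.png"),cv2.imread("pics/b.png")]))
E
```

```text
tool_pos: [0.5108, -0.0097, 0.1869]
wrist_force: [5.3, 22.0, -0.9]
tool_pos: [0.5109, -0.01, 0.1869]
wrist_force: [5.9, 27.2, -0.5]
```

View pics/c6.png

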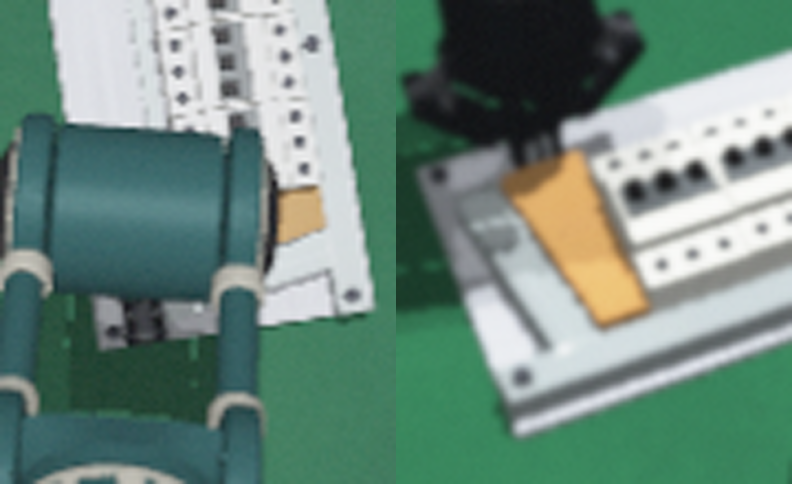

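The wedge's thin end at top (325,210) / side (625,320) is at the fence. The last steps stalled while the force rose from 19 to 27 N. One more small push to confirm, then I'll retreat.

```bash
python3 -m jog '[{"dx":-1,"dy":0,"dz":0,"ax":0,"ay":0,"az":0},{"dx":-0.7,"dy":0,"dz":0,"ax":0,"ay":0,"az":0},{"dx":0,"dy":0,"dz":0,"ax":0,"ay":0,"az":0}]' 0 |sed -n '2p;4p'; python3 -m jog '[{"dx":3,"dy":0,"dz":0,"ax":0,"ay":0,"az":0},{"dx":5,"dy":0,"dz":0,"ax":0,"ay":0,"az":0},{"dx":10,"dy":0,"dz":0,"ax":0,"ay":0,"az":0},{"dx":20,"dy":0,"dz":0,"ax":0,"ay":0,"az":0},{"dx":30,"dy":0,"dz":-15,"ax":0,"ay":0,"az":0},{"dx":30,"dy":0,"dz":-30,"ax":0,"ay":0,"az":0},{"dx":30,"dy":0,"dz":-40,"ax":0,"ay":0,"az":0},{"dx":30,"dy":0,"dz":-40,"ax":0,"ay":0,"az":0},{"dx":30,"dy":0,"dz":-30,"ax":0,"ay":0,"az":0},{"dx":30,"dy":0,"dz":0,"ax":0,"ay":0,"az":0},{"dx":30,"dy":0,"dz":0,"ax":0,"ay":0,"az":0},{"dx":0,"dy":0,"dz":0,"ax":0,"ay":0,"az":0},{"dx":0,"dy":0,"dz":0,"ax":0,"ay":0,"az":0}]' 0
python3 - <<'E'
from fitw import *
t=crop("top",250,170,90,130,4.3,"a.png"); s=crop("side",195,195,95,130,4.3,"b.png")
cv2.imwrite("pics/c7.png",np.hstack([cv2.imread("pics/a.png"),cv2.imread("pics/b.png")]))
p=cont(s,(190,185,70,90),lambda p:p[:,1]>0); q=cont(t,(255,220,80,60),lambda p:p[:,0]>0)
r=fit([(s,p),(t,q)],8.,[-18,55,0]); print(r.x.round(1),np.abs(r.fun).mean().round(2),np.abs(r.fun).max().round(2))
E
```

```text
tool_pos: [0.511, -0.0105, 0.1869]
wrist_force: [5.6, 32.9, -0.3]
time: 20.48
tool_pos: [0.4776, 0.2203, 0.3266]
tcp_rot: [2.067, 2.365, -0.001]
wrist_force: [0.2, -0.3, -0.0]
width: -0.002
grip_force: 0.0
[-16.7  54.2   0. ] 1.05 6.32
```

View pics/c7.png

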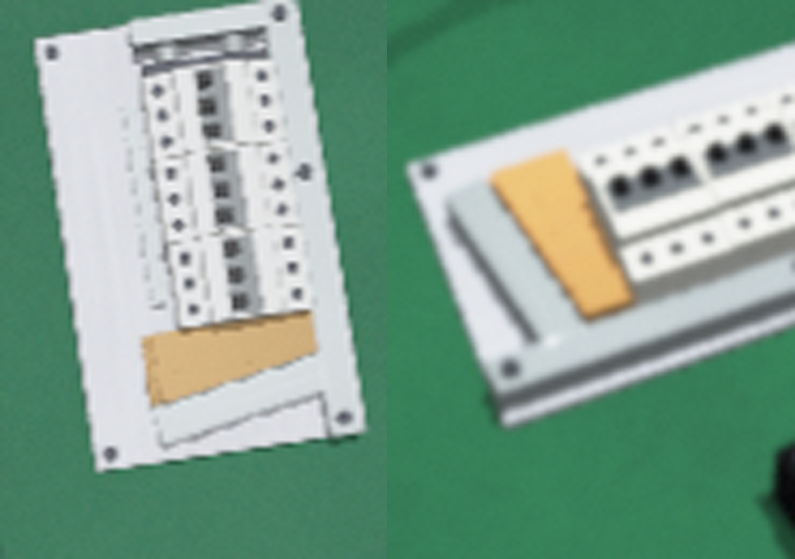

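The wedge sits snug between the stop (top 230,385) and breaker3. Its thin end meets the fence at (315,330), its fitted pose is (-16.7, 54.2, 0°), and the row is closed and tight. The arm is clear, so I'm handing in.

```bash
python3 -c "
from workcell import bot
print(bot.finish_job())"
```

```text
the job is handed in; nothing more can be done
None
```

The job is handed in after about 21 s: the row is closed up against the spring pad, and the wedge is fully home against the back fence with its pose within about 1.5 mm of target. The arm is clear, and I never touched the straight block, flask, tape or screwdriver.

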